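Close down the polarised-light viewer

TASK

Close down the polarised-light viewer after a round of flask checks. First turn its knurled ring until the scale reads 120 degrees at the index line (dark view); then lay every culture flask flat, the same way up as it lies now, on the floor of the white tray; then switch the lamps off by sweeping each of the two rows of toggles over in one finger pass along the row, without leaving the box partway through a row. Last, turn the ring back to 60 degrees to park it, and leave the timer and the glass beaker where they stand.

Things in the scene. Friction and masses are not known exactly. Their poses are not given: they have to be found in the camera images.
- tray: White open plastic tray fixed to the bench, 345 x 140 mm outside and 18 mm high; walls 4 mm thick, floor 4 mm thick. Origin: centre of its underside; its x axis runs along the long side, y across, z up. Four flasks fit in it side by side, each lying across it (flask length along the tray's y), 77 mm apart along the tray's x.
- ring_grip (a point): Point on the axis of the viewer's round knurled metal ring, at the height of the ring's grip (58 mm above the bench). The grip is 50 mm in diameter, from 41 to 69 mm above the bench, with a window in its top; below it, turning with it, is the white graduated disc, 90 mm in diameter. Turns about the vertical axis and stays where it is left (0.06 N m).
- scale_60 (a point): The 60 degree line of the scale, at the rim of the graduated disc. Scale: lines every 10 degrees from 0 to 180, only round half of the disc, longer and thicker lines at 0, 30, 60, 90, 120, 150 and 180; a round dot stands just outside the scale beside the 0 line. The numbers grow clockwise as seen from above.
- index (a point): The fixed index: a short black line on the viewer's grey housing (116 x 116 x 36 mm, fixed to the bench), at the rim of the disc, in the middle of the side facing the robot.
- ring (a joint): Scale reading at the index line, in radians (60 degrees = 1.047, 120 degrees = 2.094). Turning the ring counterclockwise seen from above raises it. Stops at 0 and 3.14. Starts between 5 and 52 degrees.
- bank: Lamp control box, white-painted metal with a grey top plate, 116 x 210 x 42 mm, fixed to the bench, with two rows of four black toggles along its long side: the front row 28 mm towards the box's -x (nearer the robot), the rear row 28 mm towards +x. Origin: centre of its underside; y along the rows, roughly to the robot's left, z up.
- front_start (a point): Pivot of toggle front_1, first of the front row, 44 mm above the bench; pivots 44 mm apart. Each toggle is a black paddle that tilts along its row, 36 mm from pivot to tip, 16 mm wide across the row. Lying off, its top is 14 mm above its pivot: a fingertip drawn from the row's start to beyond its end with the tip 15 to 26 mm above the pivots pushes each one down and passes over it.
- front_end (a point): Pivot of toggle front_4, last of the front row, at the box's +y end. The front row is swept towards +y.
- rear_start (a point): Pivot of toggle rear_1, first of the rear row, at the box's +y end. Same toggles as the front row but tilting the other way.
- rear_end (a point): Pivot of toggle rear_4, last of the rear row, at the box's -y end. The rear row is swept towards -y.
- front_1 (a joint): Toggle 1 of the front row, its pivot -66 mm along the box's y from its middle. 0 = on, leaning 20 degrees towards the box's -y; it grows as the paddle is pushed towards +y; 1.6 = off, lying 72 degrees over towards +y. Above 1.0 it counts as off. It stays where it is left and takes about 1 N.
- front_2 (a joint): Toggle 2 of the front row, its pivot -22 mm along the box's y from its middle. 0 = on, leaning 20 degrees towards the box's -y; it grows as the paddle is pushed towards +y; 1.6 = off, lying 72 degrees over towards +y. Above 1.0 it counts as off. It stays where it is left and takes about 1 N.
- front_3 (a joint): Toggle 3 of the front row, its pivot 22 mm along the box's y from its middle. 0 = on, leaning 20 degrees towards the box's -y; it grows as the paddle is pushed towards +y; 1.6 = off, lying 72 degrees over towards +y. Above 1.0 it counts as off. It stays where it is left and takes about 1 N.
- front_4 (a joint): Toggle 4 of the front row, its pivot 66 mm along the box's y from its middle. 0 = on, leaning 20 degrees towards the box's -y; it grows as the paddle is pushed towards +y; 1.6 = off, lying 72 degrees over towards +y. Above 1.0 it counts as off. It stays where it is left and takes about 1 N.
- rear_1 (a joint): Toggle 1 of the rear row, its pivot 66 mm along the box's y from its middle. 0 = on, leaning 20 degrees towards the box's +y; it grows as the paddle is pushed towards -y; 1.6 = off, lying 72 degrees over towards -y. Above 1.0 it counts as off. It stays where it is left and takes about 1 N.
- rear_2 (a joint): Toggle 2 of the rear row, its pivot 22 mm along the box's y from its middle. 0 = on, leaning 20 degrees towards the box's +y; it grows as the paddle is pushed towards -y; 1.6 = off, lying 72 degrees over towards -y. Above 1.0 it counts as off. It stays where it is left and takes about 1 N.
- rear_3 (a joint): Toggle 3 of the rear row, its pivot -22 mm along the box's y from its middle. 0 = on, leaning 20 degrees towards the box's +y; it grows as the paddle is pushed towards -y; 1.6 = off, lying 72 degrees over towards -y. Above 1.0 it counts as off. It stays where it is left and takes about 1 N.
- rear_4 (a joint): Toggle 4 of the rear row, its pivot -66 mm along the box's y from its middle. 0 = on, leaning 20 degrees towards the box's +y; it grows as the paddle is pushed towards -y; 1.6 = off, lying 72 degrees over towards -y. Above 1.0 it counts as off. It stays where it is left and takes about 1 N.
- flask_1: Clear plastic culture flask lying flat, 100 x 51 x 23 mm, 60 to 130 g. Origin: centre of its length and width, on its underside; x along its length towards the screw cap (body from x = -50 to 35 mm, then the cap, 22 mm in diameter, to 50 mm), z up. To be gripped across its 51 mm width, near x = -6 mm. May be absent.
- flask_2: Clear plastic culture flask lying flat, 100 x 51 x 23 mm, 60 to 130 g. Origin: centre of its length and width, on its underside; x along its length towards the screw cap (body from x = -50 to 35 mm, then the cap, 22 mm in diameter, to 50 mm), z up. To be gripped across its 51 mm width, near x = -6 mm. May be absent.
- flask_3: Clear plastic culture flask lying flat, 100 x 51 x 23 mm, 60 to 130 g. Origin: centre of its length and width, on its underside; x along its length towards the screw cap (body from x = -50 to 35 mm, then the cap, 22 mm in diameter, to 50 mm), z up. To be gripped across its 51 mm width, near x = -6 mm. May be absent.
- flask_4: Clear plastic culture flask lying flat, 100 x 51 x 23 mm, 60 to 130 g. Origin: centre of its length and width, on its underside; x along its length towards the screw cap (body from x = -50 to 35 mm, then the cap, 22 mm in diameter, to 50 mm), z up. To be gripped across its 51 mm width, near x = -6 mm. May be absent.
- timer_by: Bystander: loose white digital timer, 66 x 66 x 21 mm, behind the lamp box and the viewer. Origin: centre of its underside. Behind it stands a fixed, tall water bath (over 200 mm), its front at about world x = 0.65 m, from y = 0.15 m to the right: keep the arm and hand clear of it.
- beaker_by: Bystander: loose small glass beaker, 46 mm in diameter, 58 mm high, behind the viewer. Origin: centre of its underside.
Things that resemble listed ones, but are neither listed nor needed, are in the scene too. Leave any turquoise look-alike of the part that bears ring_grip alone.

How it is judged:
By the outcome, as a careful person would: the job done as asked, in the order asked, and still so for the second after the job is handed in, with the robot touching nothing.
Of flask_1, flask_2, flask_3, flask_4 only 2 to 4 are there at a start; the rules pass over those that are not, and their reading is None.
At some moment in a run one of flask_1, flask_2, flask_3, flask_4 may be knocked a few centimetres aside while the robot is not near it.
Once in a run the grip may slacken for a moment while it holds something.
It also fails if it takes over 210 s, if anything falls off the work surface, if the arm or the gripper's body presses on something with over 40 N, if the wrist force passes 120 N, or if a joint passes its speed limit or range.

ROBOT

A 7-joint arm with a two-finger parallel gripper is mounted at the origin on a cart in front of the work surface, level with it; the furniture and walls round the work are solid. World frame = base frame: x ahead of the robot, y to its left, z up, the work surface at z = 0. Lengths are in m, angles in rad, forces in N, time in s.
With the tool pointing down it reaches from about 0.35 to 0.9 m from the base axis. Payload 7.2 kg.
Tool frame: the origin (TCP) lies midway between the tips of the shut fingers; the grasp point (between the pads) lies 19 mm behind it; z points along the fingers, x is the direction in which the jaws open and shut, and the axes are right-handed (so a half turn about z gives the same grasp; the last joint's range is limited). The gripper opens to 85 mm and grips with 20 to 120 N. Pads are 22 mm wide; open, the fingers measure 114 mm over their backs; the gripper's body (76 mm by 85 mm) begins 54 mm behind the grasp point. The pads swing forward as they close: fully open they stand 13 mm farther back than shut.
Start: joints at [1.088, 0.411, -0.013, 1.596, 0.006, 1.134, -0.082], TCP at [0.252, -0.572, 0.231] pointing down, gripper open.
Joint ranges: [-2.95, 2.95], [-0.29, 1.99], [-1.47, 1.44], [0.14, 2.54], [-1.03, 4.17], [0.13, 1.85], [-2.86, 2.86]. Speed limits (rad/s): [2.39, 2.39, 3.01, 3.01, 3.14, 3.14, 3.14].

INTERFACE

Orientations are given as a unit quaternion [w, x, y, z].
In Python, from workcell import manip gives the robot as it stands. The module is installed in compiled form; this text tells all that it offers.
- The arm moves only by the shell command python3 -m handwheel 'ROWS' [FORCE]. ROWS is JSON, one flat list of numbers, 5 for each row, row after row: the shift along the world's x, y, z normalised to -1 to 1, where 1 is 80 mm, then the turn about the world's z normalised to -1 to 1, where 1 is 120 degrees, then the closure, from -1 (fully open) to 1 (shut), so that 0 is half open. A call has 1 to 12 rows; each row shifts and turns the commanded pose from where the row before left it; what a row does not reach is not made up. A row lasts 1/12 s, in which the tool goes at most 41.7 mm and 7.16 degrees, less where a joint would pass 70% of its speed; a pose out of reach is approached as far as the arm can. A call with a number of a shift or a turn outside -1 to 1 is refused whole. A call with a gripper value outside its range is refused whole. The fingers move at their own pace and stop on an object; FORCE is the grip in N (left out, the last holds). Time passes only in rows, so rows that do not move let the fingers close. It gives the time, the measured TCP pose, the force and the opening at its end, in the units of the state.
- manip.get_state(): the state, without advancing time (a new reading comes with each control period).
- manip.grab_frame(name): name is "scene" or "top"; returns (picture, depth): 420x560x3 uint8, red, green, blue; 420x560 float32, m along the optical axis (not along the pixel's ray), 0 where there is no reading.
- manip.camera_info(name): a dict with "vertical_fov" (degrees; the focal length in pixels is half the picture's height over the tangent of half this angle, whatever the lens; pixels are square), "cx", "cy" (the principal point, pixels), "pose" (4x4, takes a point from camera to world coordinates). Camera axes: x right, y down, z forward; pixel columns grow to the right and rows downward; lengths in m; the calibration is good to about 2 mm. A picture is of the moment at which its call begins. camera_info takes no time and is no camera call.
- manip.close_job(): hands the job in, once; it reports no verdict.
The state is a dict: "time_s": time; "joints": joint angles; "joint_vel": joint speeds; "joint_efforts": joint torques, N m; "tool_pos": TCP position; "tcp_rot": TCP orientation; "force": force on the tool from outside, world axes, zero at the start; "torque": the same for the moment, N m; "opening": finger opening in m.
Only numpy, scipy, OpenCV 4.12 (cv2) and the standard library are available. Lean on these libraries where they do the work, as an engineer would, in place of code of your own. Each camera call takes 0.05 s, during which the arm holds its last target. There are 200 camera calls.

## Working session

There is one attempt and no reset: what is moved stays moved. The work goes in short steps, Python scripts to look and compute and a shell command to move; the robot and the scene stay as the last step left them, time stands still between calls to the robot, and variables do not carry over. Pictures are saved under pics/ and viewed, about 12 in all and at most 16, crops included, and the job is handed in when it is done.

```bash
mkdir -p pics
cat > h.py <<'E'
import numpy as np, cv2
from workcell import manip
def grab(n,save=None):
    im,d=manip.grab_frame(n)
    if save: cv2.imwrite(f'pics/{save}.png',cv2.cvtColor(im,cv2.COLOR_RGB2BGR))
    np.savez(f'/tmp/{n}.npz',im=im,d=d); return im,d
def K(n):
    c=manip.camera_info(n); f=210/np.tan(np.radians(c['vertical_fov'])/2); return c,f
def ray(n,u,v,z):
    c,f=K(n); P=np.array(c['pose']); d=P[:3,:3]@np.array([(u-c['cx'])/f,(v-c['cy'])/f,1]); o=P[:3,3]
    return o+d*(z-o[2])/d[2]
def proj(n,p):
    c,f=K(n); P=np.array(c['pose']); q=P[:3,:3].T@(np.array(p)-P[:3,3]); return q[0]/q[2]*f+c['cx'],q[1]/q[2]*f+c['cy']
E
python3 - <<'E'
from h import *
grab('scene','s1');grab('top','t1')
for n in('scene','top'):print(manip.camera_info(n))
print(manip.get_state())
E
```

```text
{'vertical_fov': 43.96873411668954, 'cx': 276.08391086330636, 'cy': 206.91638425639778, 'pose': array([[-0.86848456, -0.29449307,  0.39875858, -0.10618069],
       [-0.49544749,  0.54214961, -0.6786793 ,  0.92392896],
       [-0.01632046, -0.78698643, -0.61675441,  0.9921116 ],
       [ 0.        ,  0.        ,  0.        ,  1.        ]])}
{'vertical_fov': 42.63448574089318, 'cx': 281.5797722676923, 'cy': 206.14086520613222, 'pose': array([[-2.55331986e-02, -9.85743155e-01,  1.66308411e-01,
         2.64737023e-01],
       [-9.99673798e-01,  2.50784084e-02, -4.83439309e-03,
        -9.04057405e-02],
       [ 5.94719650e-04, -1.66377598e-01, -9.86061936e-01,
         1.50899408e+00],
       [ 0.00000000e+00,  0.00000000e+00,  0.00000000e+00,
         1.00000000e+00]])}
{'time_s': 0.1, 'joints': array([ 1.08779533,  0.41178692, -0.01276181,  1.59694746,  0.00560144,
        1.13431425, -0.0822072 ]), 'joint_vel': array([ 0.00016391, -0.00110374, -0.00184022, -0.00122831, -0.00199231,
        0.00039802, -0.00189383]), 'joint_efforts': array([ 3.47881898e-03, -6.01825047e+01,  6.84711915e-01, -3.00087833e+01,
        1.41107026e-02,  6.35506731e-03,  3.58845591e-05]), 'tool_pos': array([ 0.25169292, -0.57159491,  0.23056274]), 'tcp_rot': array([-3.53080168e-04,  8.37575353e-01, -5.46321355e-01, -6.16228218e-04]), 'force': array([ 0.16614446, -0.09102212,  0.28329118]), 'torque': array([-0.00571556, -0.04020522,  0.00788905]), 'opening': 0.08546664136172213}
```

View pics/t1.png

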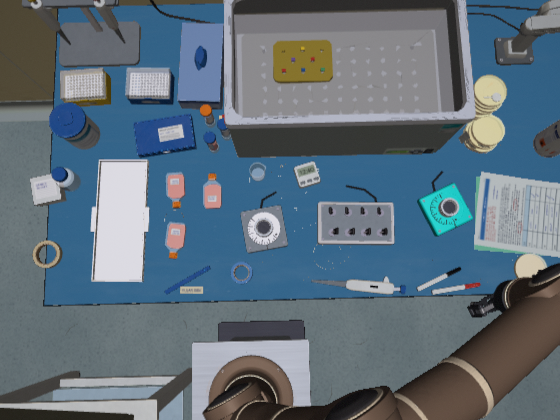

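View pics/s1.png

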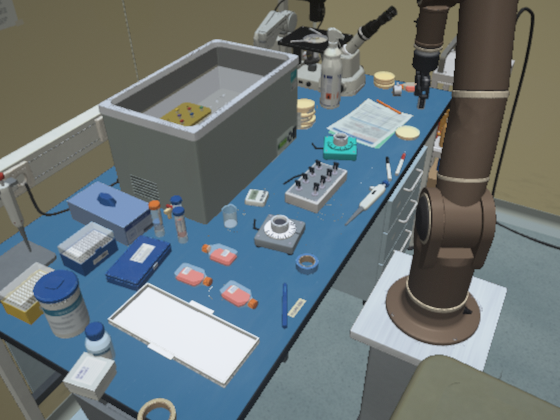

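The top view shows the grey viewer at (264,228), the lamp box at (356,222), and three flasks at (175,188), (212,192) and (175,238). The tray is at (119,220), the timer at (306,173) and the beaker at (258,172). Only two things could be taken for the ring: the grey viewer (264,228) and the turquoise copy (446,208). I choose the grey one. The blue roll at (241,271) is not a candidate.

Run:
```python
from h import *
z=np.load('/tmp/top.npz');im=z['im'];d=z['d']
hsv=cv2.cvtColor(im,cv2.COLOR_RGB2HSV)
def comps(mask,z0,amin,roi):
    m=np.zeros_like(mask);x0,y0,x1,y1=roi;m[y0:y1,x0:x1]=mask[y0:y1,x0:x1]
    cs,_=cv2.findContours(m,cv2.RETR_EXTERNAL,cv2.CHAIN_APPROX_NONE)
    for c in cs:
        if cv2.contourArea(c)<amin: continue
        w=np.array([ray('top',u,v,z0)[:2] for u,v in c[:,0]],np.float32)
        r=cv2.minAreaRect(w*1000); print(cv2.boundingRect(c),np.round(r[0],1),np.round(r[1],1),round(r[2],1))
pink=((hsv[...,0]<20)|(hsv[...,0]>165))&(hsv[...,1]>60)&(hsv[...,2]>120)
print('flask');comps(pink.astype(np.uint8)*255,.012,100,(140,150,235,270))
white=(hsv[...,1]<40)&(hsv[...,2]>190)
print('tray');comps(white.astype(np.uint8)*255,.018,2000,(80,140,160,300))
notblue=~((hsv[...,0]>95)&(hsv[...,0]<115)&(hsv[...,1]>110))
nb=notblue.astype(np.uint8)*255
print('bank');comps(cv2.morphologyEx(nb,cv2.MORPH_OPEN,np.ones((7,7))),.042,2000,(305,190,410,260))
print('viewer');comps(cv2.morphologyEx(nb,cv2.MORPH_OPEN,np.ones((7,7))),.036,500,(235,195,300,262))
print('disc');comps(cv2.morphologyEx(white.astype(np.uint8)*255,cv2.MORPH_CLOSE,np.ones((5,5))),.039,200,(235,195,300,262))
for u,v in((175,188),(119,220),(356,222),(250,240)):
    c,f=K('top');P=c['pose'];q=P[:3,:3]@np.array([(u-c['cx'])/f*d[v,u],(v-c['cy'])/f*d[v,u],d[v,u]])+P[:3,3];print(u,v,q.round(3))
a=cv2.resize(im[195:262,235:400],None,fx=4.8,fy=4.8,interpolation=cv2.INTER_CUBIC)
b=cv2.resize(im[155:265,150:235],None,fx=2.4,fy=2.4,interpolation=cv2.INTER_CUBIC)
s=np.load('/tmp/scene.npz')['im'][205:255,245:315]
s=cv2.resize(s,None,fx=5,fy=5,interpolation=cv2.INTER_CUBIC)
C=np.zeros((322+264,792,3),np.uint8);C[:a.shape[0],:a.shape[1]]=a;C[322:322+b.shape[0],:b.shape[1]]=b;C[322:322+s.shape[0],300:300+s.shape[1]]=s
cv2.imwrite('pics/c1.png',C[...,::-1])
```

```text
flask
(167, 224, 19, 24) [441.  199.5] [45.6 64.9] 83.2
(205, 185, 16, 24) [550.3  96.9] [42.6 66.1] 89.9
(168, 175, 17, 23) [582.9 200.4] [64.7 45.3] 0.5
tray
(94, 162, 55, 120) [487.1 347.2] [141.2 336.3] 88.3
bank
(317, 201, 78, 44) [ 461.8 -299.2] [212.1 119.3] 88.5
viewer
(241, 206, 46, 46) [452.4 -46.6] [117.5 115.6] 8.9
disc
(248, 212, 32, 33) [453.2 -46.3] [85.4 88.7] 88.6
175 188 [0.575 0.201 0.023]
119 220 [0.491 0.363 0.003]
356 222 [ 0.463 -0.302  0.039]
250 240 [ 0.421 -0.009  0.037]
```

View pics/c1.png

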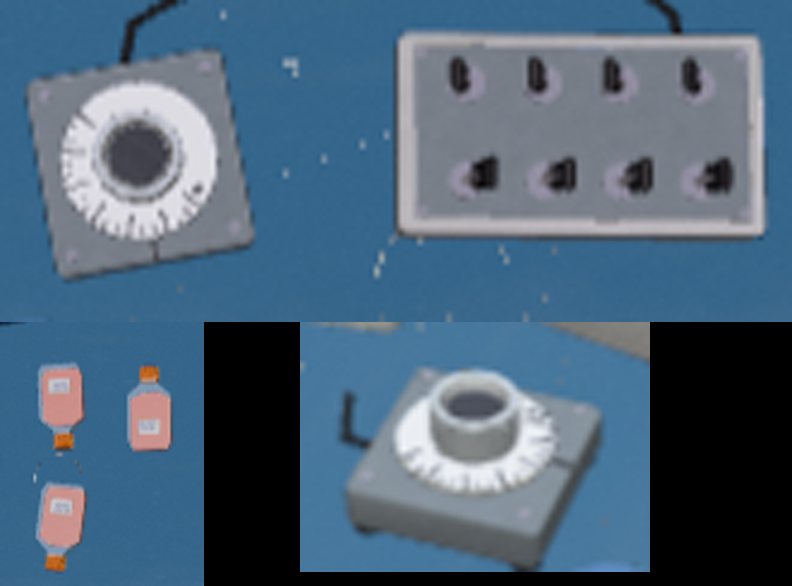

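The crop confirms the grey viewer as the right one. Its index points down at (155,250), its dot is at (198,188), and the ring reads roughly 40°. Next I measure the reading precisely.

```bash
cat > ring.py <<'E'
from h import *
def prof(n,im,c,zz=.040,rs=np.arange(34,44.5,1)/1e3):
    g=cv2.cvtColor(im,cv2.COLOR_RGB2GRAY).astype(np.float32)
    a=np.radians(np.arange(0,360,1)); out=[]
    for r in rs:
        uv=np.array([proj(n,[c[0]+r*np.cos(t),c[1]+r*np.sin(t),zz]) for t in a],np.float32)
        out.append(cv2.remap(g,uv[None,:,0],uv[None,:,1],cv2.INTER_CUBIC)[0])
    return np.array(out)
E
python3 - <<'E'
from ring import *
im=np.load('/tmp/top.npz')['im'];sc=np.load('/tmp/scene.npz')['im']
c=(.4528,-.0465)
rows=[]
for n,i in(('top',im),('scene',sc)):
    p=prof(n,i,c,rs=np.arange(24,58,1)/1e3)
    q=cv2.resize(np.clip(p,0,255).astype(np.uint8),(720,272),interpolation=cv2.INTER_NEAREST); 
    for k in range(0,720,20): cv2.line(q,(k,0),(k,6 if k%60 else 14),0,1)
    rows.append(q)
cv2.imwrite('pics/p1.png',np.vstack(rows))
E
```

```text
Traceback (most recent call last):
  File "ring.py", line 6, in prof
    uv=np.array([proj(n,[c[0]+r*np.cos(t),c[1]+r*np.sin(t),zz]) for t in a],np.float32)
                 ~~~~^^^^^^^^^^^^^^^^^^^^^^^^^^^^^^^^^^^^^^^^^^
  File "h.py", line 13, in proj
    c,f=K(n); P=np.array(c['pose']); q=P[:3,:3].T@(np.array(p)-P[:3,3]); return q[0]/q[2]*f+c['cx'],q[1]/q[2]*f+c['cy']
        ~^^^
  File "h.py", line 8, in K
    c=manip.camera_info(n); f=210/np.tan(np.radians(c['vertical_fov'])/2); return c,f
ValueError: time passes only in moves, steps and waits
```

```bash
sed -i 's/^def K(n):/from functools import lru_cache\n@lru_cache(None)\ndef K(n):/' h.py
cat > pp.py <<'E'
from ring import *
import sys
def show(name,c=(.4528,-.0465)):
    rows=[]
    for n in('top','scene'):
        i=np.load(f'/tmp/{n}.npz')['im']
        p=prof(n,i,c,rs=np.arange(24,58,1)/1e3)
        q=cv2.resize(np.clip(p,0,255).astype(np.uint8),(720,272),interpolation=cv2.INTER_NEAREST)
        for k in range(0,720,20): cv2.line(q,(k,0),(k,6 if k%60 else 14),0,1)
        rows.append(q)
    cv2.imwrite(f'pics/{name}.png',np.vstack(rows))
E
python3 -c "
from pp import *
show('p1')"
```

```text
(no output)
```

View pics/p1.png

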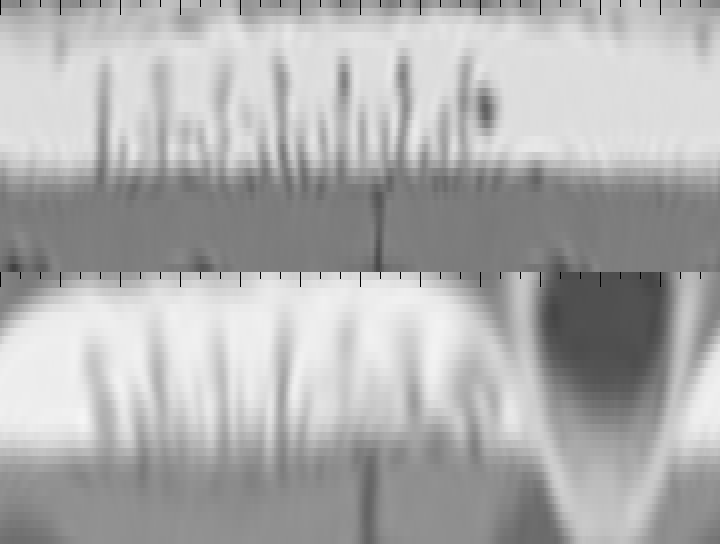

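The polar view from the top camera shows the 0 line at about 232°, the 30 line at 201.5° and the 60 line at 171.5°. The index is at 189°, so the ring reads about 42.5° and needs a turn of +77.5°. I move over the ring now.

```bash
python3 -m handwheel '[0.18,0.47,0,0,-1,0.18,0.47,0,0,-1,0.18,0.47,0,0,-1,0.18,0.47,0,0,-1,0.18,0.47,0,0,-1,0.18,0.47,0,0,-1,0.18,0.47,0,0,-1,0.18,0.47,0,0,-1,0.18,0.47,0,0,-1,0.18,0.47,0,0,-1,0.18,0.47,0,0,-1,0.18,0.47,0,0,-1]' 40; python3 -m handwheel '[0.17,0.45,-0.2,0,-1,0.17,0.45,-0.2,0,-1,0,0,-0.3,0,-1,0,0,0,0,-1]'
```

```text
time_s: 1.1
tool_pos: [0.4247, -0.1189, 0.2313]
tcp_rot: [0.0, 0.837, -0.546, 0.0]
force: [0.7, -0.8, -0.3]
opening: 0.0853
time_s: 1.43
tool_pos: [0.45, -0.0463, 0.1719]
tcp_rot: [0.001, 0.839, -0.544, -0.003]
force: [-1.1, -1.5, -0.3]
opening: 0.0854
```

```bash
python3 -m handwheel '[0.02,0,-0.35,0,-1,0,0,-0.35,0,-1,0,0,-0.35,0,-1,0,0,-0.3,0,-1,0,0,-0.2,0,-1,0,0,0,0,-1,0,0,0,0,-1]'
```

```text
time_s: 2.02
tool_pos: [0.4531, -0.0496, 0.0514]
tcp_rot: [0.001, 0.837, -0.547, -0.001]
force: [1.6, 0.2, 0.3]
opening: 0.0854
```

```bash
python3 -m handwheel '[0,0.03,-0.06,0,-1,0,0,0,0,-0.2,0,0,0,0,0.3,0,0,0,0,0.5,0,0,0,0,0.6,0,0,0,0,1,0,0,0,0,1,0,0,0,0,1]' 40
```

```text
time_s: 2.68
tool_pos: [0.4534, -0.045, 0.0476]
tcp_rot: [-0.0, 0.838, -0.546, -0.0]
force: [-4.9, 5.1, 12.1]
opening: 0.0487
```

```bash
python3 -m handwheel '[0,0,0,0.0586,1,0,0,0,0.0586,1,0,0,0,0.0586,1,0,0,0,0.0586,1,0,0,0,0.0586,1,0,0,0,0.0586,1,0,0,0,0.0586,1,0,0,0,0.0586,1,0,0,0,0.0586,1,0,0,0,0.0586,1,0,0,0,0.06,1,0,0,0,0,1]'; python3 -m handwheel '[0,0,0,0,1,0,0,0,0,1,0,0,0,0,1]'
python3 - <<'E'
from h import *
q=manip.get_state()['tcp_rot'];print(np.degrees(2*np.arctan2(q[2],q[1])))
E
```

```text
time_s: 3.68
tool_pos: [0.4542, -0.0454, 0.0476]
tcp_rot: [-0.0, 0.995, 0.102, 0.001]
force: [-2.4, 4.3, 10.1]
opening: 0.0489
time_s: 3.93
tool_pos: [0.4542, -0.0454, 0.0477]
tcp_rot: [-0.0, 0.995, 0.098, 0.001]
force: [-1.2, 4.2, 8.7]
opening: 0.0487
11.298909165591313
```

Turned exactly 77.5°. I release, rise clear to the side towards the flasks, and check.

```bash
python3 -m handwheel '[0,0,0,0,0,0,0,0,0,-1,0,0,0,0,-1,0,0,0.2,0,-1,0,0,0.4,0,-1,0,0,0.45,0,-1,0,0,0.45,0,-1,-0.15,0.45,0.1,0,-1,-0.15,0.45,0.1,0,-1,0,0.5,0,0,-1,0,0.5,0,0,-1,0,0,0,0,-1]'
python3 - <<'E'
from pp import *
grab('top','t2');grab('scene','s2');show('p2')
im=cv2.imread('pics/t2.png')[140:300,60:320];p=cv2.imread('pics/p2.png')
s=cv2.resize(im,(720,443),interpolation=cv2.INTER_CUBIC)
cv2.imwrite('pics/c2.png',np.vstack([s[:330],p[:272]])[:600])
E
```

```text
time_s: 4.93
tool_pos: [0.4291, 0.1133, 0.1839]
tcp_rot: [-0.002, 0.995, 0.102, 0.002]
force: [-0.8, -0.2, -0.3]
opening: 0.0854
```

View pics/c2.png

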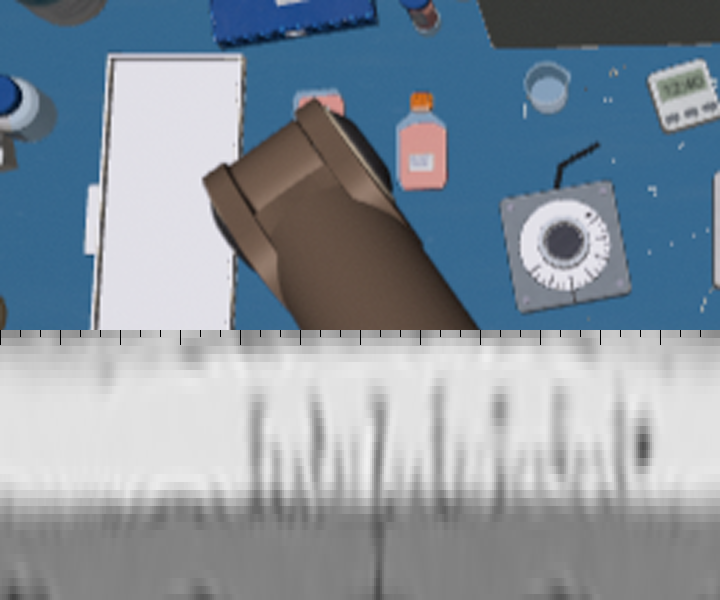

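The ring reads 120: the 120 line and the index are both at column 378. Now the flask and tray measurements.

Run:
```python
from h import *
im=cv2.cvtColor(cv2.imread('pics/t1.png'),cv2.COLOR_BGR2RGB)
hsv=cv2.cvtColor(im,cv2.COLOR_RGB2HSV)
sat=hsv[...,1].astype(int)
# flasks
org=(hsv[...,0]<22)&(hsv[...,1]>150)&(hsv[...,2]>120)
pink=((hsv[...,0]<20)|(hsv[...,0]>165))&(hsv[...,1]>50)&(hsv[...,2]>120)&~org
for (x0,y0,x1,y1) in((160,218,195,265),(200,170,225,212),(160,165,190,212)):
    def ce(m,z):
        v,u=np.nonzero(m[y0:y1,x0:x1]); w=np.array([ray('top',a+x0,b+y0,z)[:2] for a,b in zip(u,v)])
        return w.mean(0),len(u)
    b,nb=ce(pink,.015);c,nc=ce(org,.011)
    d=c-b;print('flask body',b.round(4),'cap',c.round(4),nb,nc,'dist',np.hypot(*d).round(4),'ang',np.degrees(np.arctan2(d[1],d[0])).round(1))
# tray edges profile
for r in (170,190,205,235,255,275): print(r,[(u,sat[r,u],hsv[r,u,2]) for u in list(range(88,102))],[(u,sat[r,u],hsv[r,u,2]) for u in range(140,154)][:0])
a=cv2.resize(im[150:292,80:235],None,fx=4,fy=4,interpolation=cv2.INTER_CUBIC)
cv2.imwrite('pics/c3.png',a[...,::-1])
```

```text
flask body [0.4369 0.1992] cap [0.3873 0.2081] 331 37 dist 0.0504 ang 169.7
flask body [0.5539 0.0966] cap [0.6107 0.0979] 320 29 dist 0.0568 ang 1.4
flask body [0.578  0.1996] cap [0.5309 0.2   ] 316 34 dist 0.0471 ang 179.6
170 [(88, np.int64(156), np.uint8(137)), (89, np.int64(156), np.uint8(137)), (90, np.int64(159), np.uint8(136)), (91, np.int64(156), np.uint8(136)), (92, np.int64(156), np.uint8(137)), (93, np.int64(157), np.uint8(138)), (94, np.int64(156), np.uint8(136)), (95, np.int64(157), np.uint8(138)), (96, np.int64(155), np.uint8(138)), (97, np.int64(158), np.uint8(136)), (98, np.int64(12), np.uint8(221)), (99, np.int64(21), np.uint8(124)), (100, np.int64(9), np.uint8(111)), (101, np.int64(10), np.uint8(221))] []
190 [(88, np.int64(158), np.uint8(137)), (89, np.int64(158), np.uint8(137)), (90, np.int64(160), np.uint8(137)), (91, np.int64(158), np.uint8(137)), (92, np.int64(159), np.uint8(136)), (93, np.int64(158), np.uint8(137)), (94, np.int64(158), np.uint8(137)), (95, np.int64(158), np.uint8(137)), (96, np.int64(102), np.uint8(140)), (97, np.int64(9), np.uint8(222)), (9
[... 1431 characters left out ...]
6, np.int64(10), np.uint8(221)), (97, np.int64(8), np.uint8(225)), (98, np.int64(8), np.uint8(224)), (99, np.int64(8), np.uint8(224)), (100, np.int64(9), np.uint8(226)), (101, np.int64(8), np.uint8(225))] []
275 [(88, np.int64(153), np.uint8(137)), (89, np.int64(152), np.uint8(138)), (90, np.int64(150), np.uint8(138)), (91, np.int64(63), np.uint8(178)), (92, np.int64(7), np.uint8(217)), (93, np.int64(8), np.uint8(97)), (94, np.int64(10), np.uint8(182)), (95, np.int64(8), np.uint8(223)), (96, np.int64(8), np.uint8(225)), (97, np.int64(8), np.uint8(225)), (98, np.int64(8), np.uint8(225)), (99, np.int64(8), np.uint8(225)), (100, np.int64(8), np.uint8(225)), (101, np.int64(8), np.uint8(225))] []
```

View pics/c3.png

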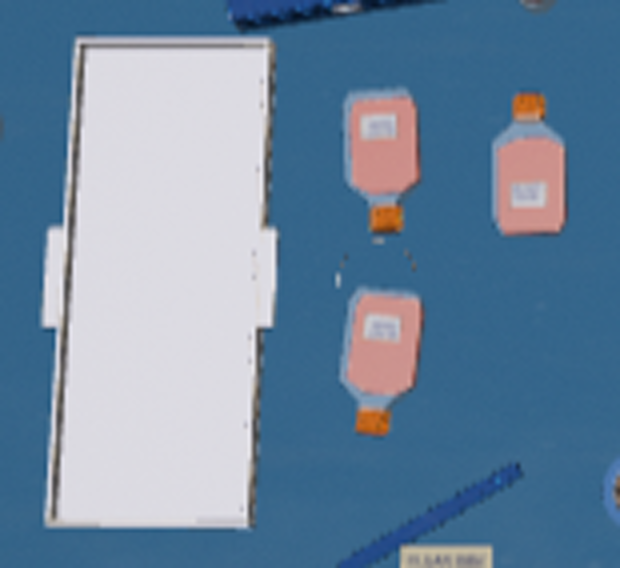

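Run:
```python
from h import *
P=lambda x,y,z:ray('top',80+x/4-.4,150+y/4-.4,z)[:2]
for n,(e,c) in dict(A=((381.5,90),(387,218)),B=((387,292),(373.5,422)),C=((529.5,234),(529,106))).items():
    e,c=P(*e,.0115),P(*c,.0115); d=c-e;L=np.hypot(*d);d/=L
    m=c-d*42.5e-3; print(n,'len(92.5)',(L*1e3).round(1),'origin',m.round(4),'grip',(m-6e-3*d).round(4),'ang',np.degrees(np.arctan2(d[1],d[0])).round(1), 'from end',(e+d*.05).round(4))
q=np.array([P(76,38,.018),P(273,38,.018),P(253,527,.018),P(45,525,.018)]);print(q.round(4),q.mean(0).round(4))
print([np.hypot(*(q[i]-q[(i+1)%4])).round(4) for i in range(4)])
d=q[0]-q[3]; print('long', np.degrees(np.arctan2(*(q[3]-q[0])[::-1])))
z=np.load('/tmp/top.npz')['d']
```

```text
A len(92.5) 92.9 origin [0.5732 0.2012] grip [0.5791 0.2015] ang -177.2 from end [0.5735 0.2012]
B len(92.5) 91.4 origin [0.4293 0.2034] grip [0.4353 0.2029] ang 174.5 from end [0.4282 0.2035]
C len(92.5) 92.4 origin [0.5666 0.0986] grip [0.5606 0.0986] ang -0.0 from end [0.5667 0.0986]
[[0.6655 0.4204]
 [0.6619 0.28  ]
 [0.3166 0.2883]
 [0.3216 0.431 ]] [0.4914 0.3549]
[np.float64(0.1404), np.float64(0.3454), np.float64(0.1428), np.float64(0.344)]
long 178.23499848636064
```

A second look gives the tray's rim as 345 x 140 mm, centred at (0.491, 0.355), with its long axis along world x (−1.8°). All three flask poses come out with the right length. I start with flask A (the far-left one).

```bash
cat > chk.py <<'E'
from h import *
import sys
def blobs(n,im):
    hsv=cv2.cvtColor(im,cv2.COLOR_RGB2HSV)
    m=(((hsv[...,0]<20)|(hsv[...,0]>165))&(hsv[...,1]>60)&(hsv[...,2]>120)).astype(np.uint8)
    nn,l,s,c=cv2.connectedComponentsWithStats(m)
    roi=(140,150,240,300) if n=='top' else (150,200,280,330)
    return [(int(s[i,4]),c[i].round(1).tolist()) for i in range(1,nn) if s[i,4]>80 and roi[0]<c[i][0]<roi[2] and roi[1]<c[i][1]<roi[3]]
if __name__=='__main__':
    for n in('top','scene'): 
        print(n,blobs(n,grab(n,sys.argv[1]+n if len(sys.argv)>1 else None)[0]))
    st=manip.get_state();q=st['tcp_rot'];print(st['tool_pos'].round(4),'yaw',np.degrees(2*np.arctan2(q[2],q[1])).round(1),'open',round(st['opening'],4),'t',st['time_s'])
E
python3 -c "
from chk import *
for f,n in(('t1','top'),('s1','scene'),('s2','scene')):print(f,blobs(n,cv2.imread(f'pics/{f}.png')[...,::-1].copy()))"
python3 -m handwheel '[0.156,0.092,0,0.0566,-1,0.156,0.092,0,0.0566,-1,0.156,0.092,0,0.0566,-1,0.156,0.092,0,0.0566,-1,0.156,0.092,0,0.0566,-1,0.156,0.092,0,0.0566,-1,0.156,0.092,0,0.0566,-1,0.156,0.092,0,0.0566,-1,0.156,0.092,0,0.0566,-1,0.156,0.092,0,0.0566,-1,0.156,0.092,0,0.0566,-1,0.156,0.092,0,0.0566,-1]'; python3 -m handwheel '[0,0,-0.4,0,-1,0,0,-0.4,0,-1,0,0,-0.4,0,-1,0,0,0,0,-1]'; python3 chk.py a
```

```text
t1 [(295, [176.1, 187.0]), (286, [212.7, 195.8]), (300, [176.2, 236.5])]
s1 [(89, [153.8, 204.2]), (243, [222.4, 257.1]), (329, [193.4, 278.1]), (365, [238.8, 297.9])]
s2 [(94, [153.9, 204.4]), (243, [222.4, 257.1]), (330, [193.4, 278.1]), (366, [239.0, 298.0])]
time_s: 6.03
tool_pos: [0.5804, 0.1914, 0.1816]
tcp_rot: [0.0, 0.689, 0.725, -0.001]
force: [-0.8, 0.1, 0.8]
opening: 0.0854
time_s: 6.37
tool_pos: [0.5767, 0.189, 0.0799]
tcp_rot: [-0.001, 0.691, 0.723, -0.005]
force: [-0.5, -1.0, -0.1]
opening: 0.0855
top [(88, [141.2, 163.9]), (121, [174.2, 192.7]), (302, [176.2, 236.5])]
scene [(98, [154.0, 204.4]), (243, [222.4, 257.1]), (331, [193.5, 278.1]), (365, [239.2, 298.1])]
[0.579  0.1921 0.0859] yaw 92.7 open 0.0853 t 6.4667
```

```bash
python3 -m handwheel '[0,0.12,-0.2,0,-1,0,0,-0.3,0,-1,0,0,-0.3,0,-1,0,0,-0.15,0,-1,0,0,0,0,-1,0,0,0,0,-1]'
```

```text
time_s: 6.97
tool_pos: [0.58, 0.2036, 0.0119]
tcp_rot: [0.0, 0.69, 0.724, 0.0]
force: [0.1, 0.3, 0.6]
opening: 0.0854
```

```bash
python3 -m handwheel '[0,-0.02,-0.09,0,-0.3,0,0,0,0,0,0,0,0,0,0.3,0,0,0,0,0.6,0,0,0,0,1,0,0,0,0,1,0,0,0,0,1,0,0,0,0,1]' 50;  python3 -m handwheel '[0,0,0.2,0,1,0,0,0.3,0,1,0,0,0.1,0,1,0,0,0,0,1]'
```

```text
time_s: 7.63
tool_pos: [0.5798, 0.2021, 0.0044]
tcp_rot: [0.0, 0.69, 0.724, 0.001]
force: [-1.1, -1.4, 6.2]
opening: 0.0493
time_s: 7.97
tool_pos: [0.5805, 0.2029, 0.0542]
tcp_rot: [0.001, 0.69, 0.724, 0.002]
force: [-0.1, -0.2, -0.8]
opening: 0.0498
```

```bash
python3 -m handwheel '[0.016,0.149,0,-0.0565,1,0.016,0.149,0,-0.0565,1,0.016,0.149,0,-0.0565,1,0.016,0.149,0,-0.0565,1,0.016,0.149,0,-0.0565,1,0.016,0.149,0,-0.0565,1,0.016,0.149,0,-0.0565,1,0.016,0.149,0,-0.0565,1,0.016,0.149,0,-0.0565,1,0.016,0.149,0,-0.0565,1,0.016,0.149,0,-0.0565,1,0.016,0.149,0,-0.0565,1]';  python3 -m handwheel '[0,0,0,-0.0565,1,0,0,0,-0.0535,1,0,0,0,0,1,0,0,0,0,1]'; python3 chk.py b
```

```text
time_s: 8.97
tool_pos: [0.5942, 0.3451, 0.0504]
tcp_rot: [0.0, 0.995, 0.096, -0.0]
force: [-0.5, -0.1, -1.4]
opening: 0.0493
time_s: 9.3
tool_pos: [0.5943, 0.3447, 0.0507]
tcp_rot: [0.001, 1.0, -0.014, -0.0]
force: [0.8, 0.2, -0.1]
opening: 0.0495
top [(90, [215.6, 189.1])]
scene [(98, [154.0, 204.4]), (243, [222.4, 257.1]), (364, [239.2, 298.2])]
[0.5945 0.3445 0.0509] yaw -1.6 open 0.0495 t 9.4
```

View pics/bscene.png

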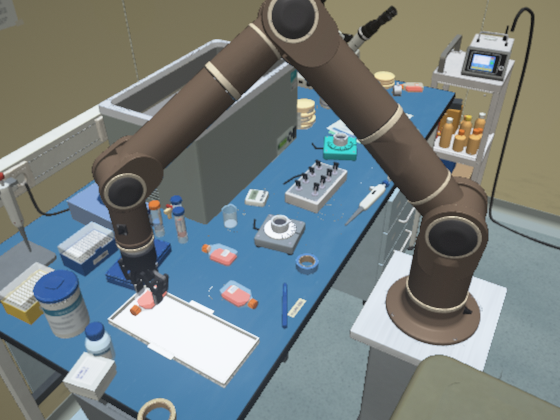

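Flask A is held over the far end of the tray, at pixel (148,298). I lower and release it.

```bash
python3 -m handwheel '[0,0,-0.2,0,1,0,0,-0.2,0,1,0,0,-0.1,0,1,0,0,-0.02,0,1,0,0,0,0,1,0,0,0,0,1]';  python3 -m handwheel '[0,0,0,0,0,0,0,0,0,-0.4,0,0,0,0,-0.5,0,0,0,0,-0.5,0,0,0,0,-0.5]'; python3 -m handwheel '[0,0,0.1,0,-0.5,0,0,0.3,0,-0.5,0,0,0.45,0,-0.5,0,0,0.3,0,-0.5,0,-0.1,0,0,-1]'
```

```text
time_s: 9.9
tool_pos: [0.5941, 0.3444, 0.0083]
tcp_rot: [0.0, 1.0, -0.016, -0.001]
force: [0.0, -0.7, -0.9]
opening: 0.0494
time_s: 10.32
tool_pos: [0.5946, 0.345, 0.0098]
tcp_rot: [-0.0, 1.0, -0.016, 0.0]
force: [0.1, 0.4, -1.3]
opening: 0.0638
time_s: 10.73
tool_pos: [0.5964, 0.3412, 0.1088]
tcp_rot: [-0.003, 1.0, -0.015, 0.004]
force: [-0.0, 1.1, -0.5]
opening: 0.0743
```

```bash
python3 -m handwheel '[-0.167,-0.14,0,0.0555,-1,-0.167,-0.14,0,0.0555,-1,-0.167,-0.14,0,0.0555,-1,-0.167,-0.14,0,0.0555,-1,-0.167,-0.14,0,0.0555,-1,-0.167,-0.14,0,0.0555,-1,-0.167,-0.14,0,0.0555,-1,-0.167,-0.14,0,0.0555,-1,-0.167,-0.14,0,0.0555,-1,-0.167,-0.14,0,0.0555,-1,-0.167,-0.14,0,0.0555,-1,-0.167,-0.14,0,0.0555,-1]';  python3 -m handwheel '[0,0,0,0.0515,-1,0,0,0,0,-1,0,0,0,0,-1]'; python3 chk.py c
```

```text
time_s: 11.73
tool_pos: [0.4337, 0.2018, 0.102]
tcp_rot: [0.0, 0.775, 0.632, 0.0]
force: [0.2, -0.6, 0.4]
opening: 0.0855
time_s: 11.98
tool_pos: [0.4347, 0.2024, 0.102]
tcp_rot: [0.0, 0.743, 0.67, 0.0]
force: [0.5, -0.8, 0.3]
opening: 0.0856
top [(286, [212.7, 195.8]), (83, [148.6, 198.4])]
scene [(96, [153.9, 204.4]), (365, [239.2, 298.1]), (313, [153.6, 310.2])]
[0.4348 0.2029 0.102 ] yaw 84.1 open 0.0853 t 12.0833
```

View pics/cscene.png

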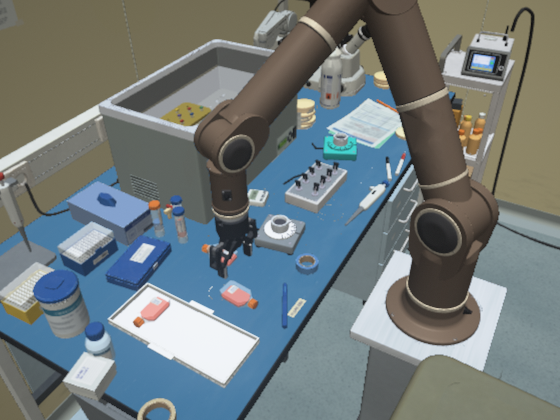

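Flask A lies flat inside the tray's far end at (153,310), and B at (239,298) has not moved. I take B.

```bash
python3 -m handwheel '[0,0,-0.35,0,-1,0,0,-0.35,0,-1,0,0,-0.3,0,-1,0,0,-0.2,0,-1,0,0,-0.02,0,-1,0,0,0,0,-0.3,0,0,0,0,0,0,0,0,0,0.3]'; python3 -m handwheel '[0,0,0,0,0.6,0,0,0,0,1,0,0,0,0,1,0,0,0,0,1,0,0,0,0,1]';  python3 -m handwheel '[0,0,0.2,0,1,0,0,0.3,0,1,0,0,0.1,0,1,0,0,0,0,1]'
```

```text
time_s: 12.75
tool_pos: [0.4351, 0.2033, 0.0053]
tcp_rot: [0.0, 0.742, 0.671, 0.001]
force: [-0.0, 4.2, 0.5]
opening: 0.0516
time_s: 13.17
tool_pos: [0.4351, 0.2032, 0.0055]
tcp_rot: [0.0, 0.742, 0.671, 0.001]
force: [-0.5, 0.1, 9.8]
opening: 0.0495
time_s: 13.5
tool_pos: [0.4357, 0.203, 0.0541]
tcp_rot: [0.001, 0.742, 0.671, 0.002]
force: [0.7, -0.0, -0.0]
opening: 0.0495
```

```bash
python3 -m handwheel '[-0.051,0.155,0,-0.0555,1,-0.051,0.155,0,-0.0555,1,-0.051,0.155,0,-0.0555,1,-0.051,0.155,0,-0.0555,1,-0.051,0.155,0,-0.0555,1,-0.051,0.155,0,-0.0555,1,-0.051,0.155,0,-0.0555,1,-0.051,0.155,0,-0.0555,1,-0.051,0.155,0,-0.0555,1,-0.051,0.155,0,-0.0555,1,-0.051,0.155,0,-0.0555,1,-0.051,0.155,0,-0.0555,1]';  python3 -m handwheel '[0,0,0,-0.0515,1,0,0,0,0,1,0,0,0,0,1]'; python3 chk.py d
```

```text
time_s: 14.5
tool_pos: [0.3851, 0.3513, 0.0512]
tcp_rot: [0.0, 0.999, 0.035, -0.0]
force: [-0.1, -0.5, -0.7]
opening: 0.0491
time_s: 14.75
tool_pos: [0.3851, 0.3507, 0.0514]
tcp_rot: [0.001, 1.0, -0.014, -0.0]
force: [0.5, -0.0, -1.3]
opening: 0.0496
top [(287, [212.7, 195.8])]
scene [(98, [154.0, 204.4]), (305, [153.8, 310.3])]
[0.3854 0.3505 0.0516] yaw -1.7 open 0.0493 t 14.85
```

```bash
python3 -m handwheel '[0,0,-0.2,0,1,0,0,-0.2,0,1,0,0,-0.1,0,1,0,0,-0.02,0,1,0,0,0,0,1,0,0,0,0,1]';  python3 -m handwheel '[0,0,0,0,0,0,0,0,0,-0.4,0,0,0,0,-0.5,0,0,0,0,-0.5,0,0,0,0,-0.5]'; python3 -m handwheel '[0,0,0.1,0,-0.5,0,0,0.3,0,-0.5,0,0,0.45,0,-0.5,0,0,0.3,0,-0.5,0,0,0.1,0,-1]'
```

```text
time_s: 15.35
tool_pos: [0.3855, 0.351, 0.0104]
tcp_rot: [0.0, 1.0, -0.015, -0.0]
force: [0.5, -0.5, -0.5]
opening: 0.0491
time_s: 15.77
tool_pos: [0.3854, 0.3514, 0.0107]
tcp_rot: [-0.0, 1.0, -0.016, 0.0]
force: [-0.1, 0.4, -0.1]
opening: 0.0644
time_s: 16.18
tool_pos: [0.3863, 0.353, 0.1147]
tcp_rot: [-0.002, 1.0, -0.016, 0.002]
force: [0.2, 0.6, 0.6]
opening: 0.0745
```

```bash
python3 -m handwheel '[0.156,-0.2255,0,0.0546,-1,0.156,-0.2255,0,0.0546,-1,0.156,-0.2255,0,0.0546,-1,0.156,-0.2255,0,0.0546,-1,0.156,-0.2255,0,0.0546,-1,0.156,-0.2255,0,0.0546,-1,0.156,-0.2255,0,0.0546,-1,0.156,-0.2255,0,0.0546,-1,0.156,-0.2255,0,0.0546,-1,0.156,-0.2255,0,0.0546,-1,0.156,-0.2255,0,0.0546,-1,0.156,-0.2255,0,0.0546,-1]';  python3 -m handwheel '[0.156,-0.2255,0,0.0546,-1,0.156,-0.2255,0,0.0546,-1,0,0,0,0,-1,0,0,0,0,-1]'; python3 chk.py e
```

```text
time_s: 17.18
tool_pos: [0.5354, 0.1337, 0.1105]
tcp_rot: [0.0, 0.782, 0.623, -0.0]
force: [1.1, 0.3, -0.9]
opening: 0.0855
time_s: 17.52
tool_pos: [0.5602, 0.0973, 0.1099]
tcp_rot: [-0.0, 0.709, 0.705, -0.0]
force: [-0.5, 0.8, 0.4]
opening: 0.0853
top [(97, [181.1, 169.4])]
scene [(96, [153.9, 204.4]), (243, [222.4, 257.1]), (313, [153.6, 310.2])]
[0.5594 0.0994 0.1105] yaw 89.9 open 0.0854 t 17.6167
```

View pics/escene.png

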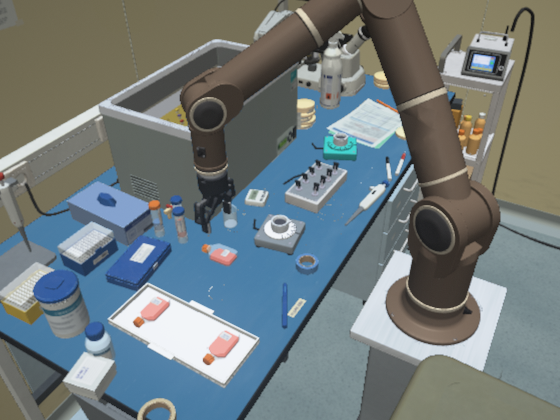

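C has not moved, at (222,257), and B lies flat in the near end of the tray. I descend on C carefully because the water bath is close.

```bash
python3 -m handwheel '[0,0,-0.35,0,-1,0,0,-0.35,0,-1,0,0,-0.25,0,-1,0,0,0,0,-1]'; python3 -m handwheel '[0,0,-0.2,0,-1,0,0,-0.17,0,-1,0,0,0,0,-0.3,0,0,0,0,0,0,0,0,0,0.3,0,0,0,0,0.6,0,0,0,0,1,0,0,0,0,1,0,0,0,0,1,0,0,0,0,1]';  python3 -m handwheel '[0,0,0.2,0,1,0,0,0.3,0,1,0,0,0.1,0,1,0,0,0,0,1]'
```

```text
time_s: 17.95
tool_pos: [0.5571, 0.099, 0.0312]
tcp_rot: [-0.001, 0.707, 0.707, -0.002]
force: [-0.8, -0.1, -0.4]
opening: 0.0855
time_s: 18.78
tool_pos: [0.5607, 0.0992, 0.0059]
tcp_rot: [0.0, 0.708, 0.707, 0.001]
force: [-1.4, 0.2, 5.6]
opening: 0.0498
time_s: 19.12
tool_pos: [0.5615, 0.0992, 0.0556]
tcp_rot: [0.001, 0.708, 0.707, 0.002]
force: [1.1, 1.0, -0.3]
opening: 0.0492
```

```bash
python3 -m handwheel '[-0.062,0.2335,0,-0.0546,1,-0.062,0.2335,0,-0.0546,1,-0.062,0.2335,0,-0.0546,1,-0.062,0.2335,0,-0.0546,1,-0.062,0.2335,0,-0.0546,1,-0.062,0.2335,0,-0.0546,1,-0.062,0.2335,0,-0.0546,1,-0.062,0.2335,0,-0.0546,1,-0.062,0.2335,0,-0.0546,1,-0.062,0.2335,0,-0.0546,1,-0.062,0.2335,0,-0.0546,1,-0.062,0.2335,0,-0.0546,1]';  python3 -m handwheel '[-0.062,0.2335,0,-0.0546,1,-0.062,0.2335,0,-0.0546,1,0,0,0,0,1,0,0,0,0,1]'; python3 chk.py f
```

```text
time_s: 20.12
tool_pos: [0.4999, 0.3232, 0.0522]
tcp_rot: [0.0, 0.995, 0.096, -0.0]
force: [-0.2, 0.3, -0.9]
opening: 0.0496
time_s: 20.45
tool_pos: [0.4895, 0.3613, 0.0524]
tcp_rot: [0.0, 1.0, -0.014, -0.0]
force: [-0.2, -0.5, -2.2]
opening: 0.0497
top []
scene [(269, [152.3, 311.2]), (276, [175.6, 324.2])]
[0.4907 0.3591 0.0522] yaw -1.7 open 0.0493 t 20.55
```

```bash
python3 -m handwheel '[0,0,-0.2,0,1,0,0,-0.2,0,1,0,0,-0.1,0,1,0,0,-0.02,0,1,0,0,0,0,1,0,0,0,0,1]';  python3 -m handwheel '[0,0,0,0,0,0,0,0,0,-0.4,0,0,0,0,-0.5,0,0,0,0,-0.5,0,0,0,0,-0.5]'; python3 -m handwheel '[0,0,0.1,0,-0.5,0,0,0.3,0,-0.5,0,0,0.45,0,-0.5,0,0,0.3,0,-0.5,-0.1,-0.3,0.35,0,-0.5,-0.1,-0.5,0.2,0,-0.5,-0.1,-0.5,0,0,-1,-0.1,-0.5,0,0,-1,-0.1,-0.5,0,0,-1,0,-0.5,0,0,-1,0,-0.5,0,0,-1,0,-0.5,0,0,-1]';python3 chk.py g
python3 - <<'E'
from h import *
a=cv2.imread('pics/gtop.png')[150:292,80:410];b=cv2.imread('pics/gscene.png')[270:390,90:270]
cv2.imwrite('pics/g.png',np.vstack([cv2.resize(a,(792,341),interpolation=cv2.INTER_CUBIC),cv2.copyMakeBorder(cv2.resize(b,(388,259),interpolation=cv2.INTER_CUBIC),0,0,0,404,cv2.BORDER_CONSTANT)]))
E
```

```text
time_s: 21.05
tool_pos: [0.4909, 0.3598, 0.0114]
tcp_rot: [-0.0, 1.0, -0.016, -0.0]
force: [-1.1, 0.5, -1.1]
opening: 0.0495
time_s: 21.47
tool_pos: [0.4907, 0.3605, 0.0116]
tcp_rot: [-0.0, 1.0, -0.016, 0.0]
force: [-0.1, -0.4, -1.4]
opening: 0.0643
time_s: 22.47
tool_pos: [0.4506, 0.0566, 0.1474]
tcp_rot: [0.0, 1.0, -0.015, 0.001]
force: [1.3, -0.4, -0.1]
opening: 0.0854
top []
scene [(95, [154.0, 204.3]), (315, [153.6, 310.1])]
[0.4507 0.051  0.1467] yaw -2.3 open 0.0859 t 22.5667
```

View pics/g.png

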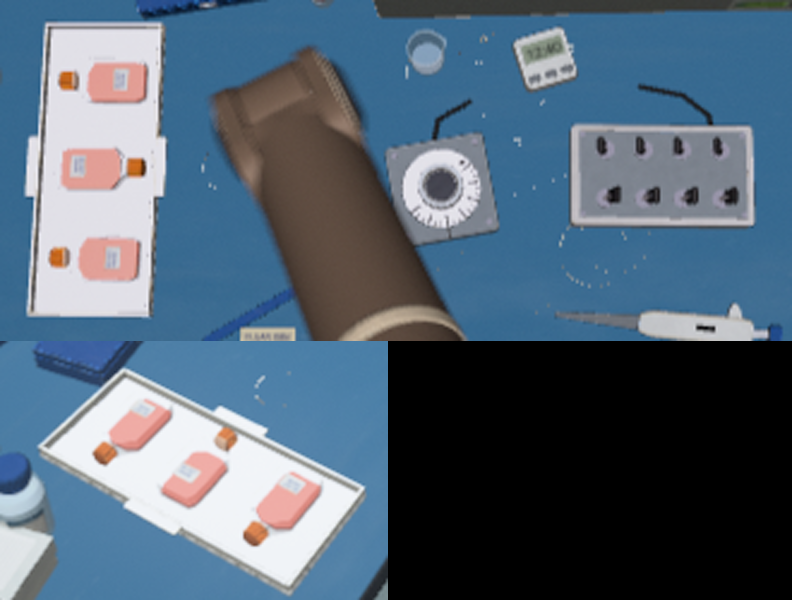

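All three flasks lie flat in the tray, with caps at (68,80), (136,168) and (59,257) in the crop. Ring, timer and beaker are undisturbed. Next, the lamp box.

```bash
python3 - <<'E'
from h import *
P=lambda x,y,z:ray('top',235+x/4.8-.4,195+y/4.8-.4,z)[:2]
pts=[P(467,179,.044),P(543,181,.044),P(620,182,.044),P(698,184,.044),P(467,80,.044),P(540,82,.044),P(617,84,.044),P(697,86,.044)]
print(np.round(pts,4),np.mean(pts,0).round(4))
box=[P(400,33,.042),P(764,37,.042),P(765,235,.042),P(400,233,.042)];print(np.round(box,4),np.mean(box,0).round(4))
c=np.array([.4610,-.2990]);a=np.radians(-1.5);R=np.array([[np.cos(a),-np.sin(a)],[np.sin(a),np.cos(a)]])
for p in((-28,-122),(-28,125),(28,125),(28,-122)):print(p,(c+R@np.array(p)/1e3).round(4))
E
python3 -m handwheel '[-0.03,-0.45,0,0,1,-0.03,-0.45,0,0,1,-0.03,-0.45,0,0,1,-0.03,-0.45,0,0,1,-0.03,-0.45,0,0,1,-0.03,-0.45,0,0,1,-0.03,-0.45,0,0,1,-0.03,-0.45,0,0,1,-0.03,-0.45,0,0,1,-0.03,-0.45,0,0,1,0,-0.45,0,0,1,0,-0.45,0,0,1]' 40; python3 -m handwheel '[0,-0.37,0,0,1,0,0,0,0,1,0,0,0,0,1]'
```

```text
[[ 0.4368 -0.2335]
 [ 0.4346 -0.2768]
 [ 0.4329 -0.3207]
 [ 0.4306 -0.3651]
 [ 0.494  -0.2359]
 [ 0.4917 -0.2777]
 [ 0.4895 -0.3219]
 [ 0.4871 -0.3677]] [ 0.4621 -0.2999]
[[ 0.5227 -0.1986]
 [ 0.515  -0.4083]
 [ 0.4007 -0.402 ]
 [ 0.4071 -0.1943]] [ 0.4614 -0.3008]
(-28, -122) [ 0.4298 -0.4202]
(-28, 125) [ 0.4363 -0.1733]
(28, 125) [ 0.4923 -0.1748]
(28, -122) [ 0.4858 -0.4217]
time_s: 23.57
tool_pos: [0.4271, -0.3751, 0.1472]
tcp_rot: [0.0, 1.0, -0.016, 0.0]
force: [0.3, 0.6, -0.0]
opening: -0.0002
time_s: 23.82
tool_pos: [0.4268, -0.4045, 0.1465]
tcp_rot: [-0.0, 1.0, -0.017, 0.0]
force: [0.6, 1.5, 0.7]
opening: -0.0003
```

```bash
python3 -m handwheel '[0.02,-0.24,0,0,1,0,0,-0.35,0,1,0,0,-0.35,0,1,0,0,-0.33,0,1,0,0,0,0,1,0,0,0,0,1]'
```

```text
time_s: 24.32
tool_pos: [0.4287, -0.4203, 0.0637]
tcp_rot: [-0.001, 1.0, -0.015, -0.001]
force: [-0.1, 0.5, 0.3]
opening: -0.0001
```

```bash
python3 -m handwheel '[0.008,0.15,0,0,1,0.008,0.2,0,0,1,0.008,0.2,0,0,1,0.008,0.2,0,0,1,0.008,0.2,0,0,1,0.008,0.2,0,0,1,0.008,0.2,0,0,1,0.008,0.2,0,0,1,0.008,0.2,0,0,1,0.008,0.2,0,0,1,0.008,0.2,0,0,1,0.008,0.2,0,0,1]'; python3 -m handwheel '[0.008,0.2,0,0,1,0.008,0.2,0,0,1,0.008,0.2,0,0,1,0,0.13,0,0,1,0,0,0,0,1,0,0,0,0,1]'
```

```text
time_s: 25.32
tool_pos: [0.4376, -0.2336, 0.0666]
tcp_rot: [0.001, 1.0, -0.015, 0.002]
force: [-0.2, -1.5, -0.8]
opening: -0.0001
time_s: 25.82
tool_pos: [0.4389, -0.1759, 0.0653]
tcp_rot: [0.001, 1.0, -0.015, 0.001]
force: [-1.0, -0.1, -0.3]
opening: -0.0002
```

```bash
python3 -m handwheel '[0,0,0.2,0,1,0.23,0,0.1,0,1,0.23,0,0,0,1,0.23,0,0,0,1,0,0,-0.15,0,1,0,0,-0.17,0,1,0,0,0,0,1,0,0,0,0,1]'
```

```text
time_s: 26.48
tool_pos: [0.4922, -0.1767, 0.0618]
tcp_rot: [-0.0, 1.0, -0.016, -0.001]
force: [-0.1, 0.3, 1.0]
opening: 0.0002
```

```bash
python3 -m handwheel '[0,-0.15,0.02,0,1,-0.006,-0.2,0,0,1,-0.006,-0.2,0,0,1,-0.006,-0.2,0,0,1,-0.006,-0.2,0,0,1,-0.006,-0.2,0,0,1,-0.006,-0.2,0,0,1,-0.006,-0.2,0,0,1,-0.006,-0.2,0,0,1,-0.006,-0.2,0,0,1,-0.006,-0.2,0,0,1,-0.006,-0.2,0,0,1]'; python3 -m handwheel '[-0.006,-0.2,0,0,1,-0.006,-0.2,0,0,1,0,-0.2,0,0,1,0,-0.15,0,0,1,0,0,0.3,0,1,0,0,0.4,0,1,0,0,0.4,0,1,-0.1,-0.3,0,0,1,-0.1,-0.4,0,0,1,0,0,0,0,1]'
python3 - <<'E'
from h import *
grab('top','h');grab('scene','hs')
a=cv2.imread('pics/h.png')[150:262,230:410];b=cv2.imread('pics/hs.png')[150:260,220:400]
cv2.imwrite('pics/hc.png',np.vstack([cv2.resize(i,(486,297),interpolation=cv2.INTER_CUBIC) for i in(a,b)]))
E
```

```text
time_s: 27.48
tool_pos: [0.4876, -0.366, 0.0652]
tcp_rot: [0.0, 1.0, -0.016, 0.0]
force: [0.3, 1.6, -0.3]
opening: 0.0
time_s: 28.32
tool_pos: [0.467, -0.4885, 0.1533]
tcp_rot: [0.003, 1.0, -0.019, -0.0]
force: [-2.4, -1.4, -0.7]
opening: 0.0001
```

View pics/hc.png

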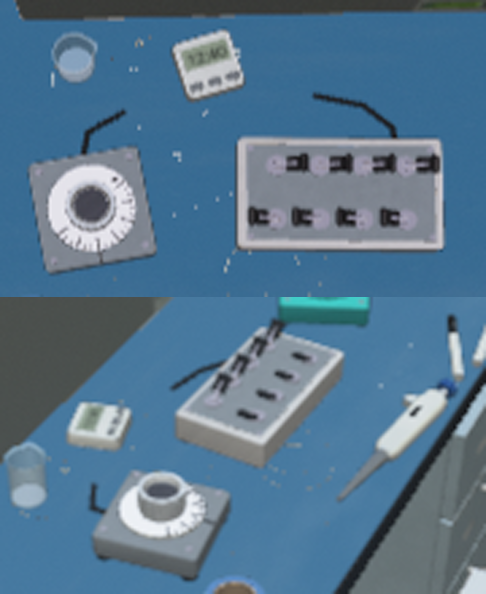

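From above, all four front paddles lie to the left (+y) of their pivots and all four rear ones to the right (−y). The ring still reads 120, and the timer and beaker have not moved. I check paddle heights by depth, then return to the ring.

```bash
python3 - <<'E'
from h import *
z=np.load('/tmp/top.npz');im,d=z['im'],z['d'];c,f=K('top');P=c['pose']
v,u=np.mgrid[198:246,316:398];dd=d[198:246,316:398]
q=np.stack([(u-c['cx'])/f*dd,(v-c['cy'])/f*dd,dd],-1)@P[:3,:3].T+P[:3,3]
dark=(im[198:246,316:398].max(-1)<60)&(dd>0);n,l,s,ce=cv2.connectedComponentsWithStats(dark.astype(np.uint8))
for i in range(1,n):
    if s[i,4]>=8: w=q[l==i];print(s[i,4],w[:,:2].mean(0).round(3),'z',w[:,2].min().round(3),w[:,2].max().round(3))
E
python3 -m handwheel '[-0.01,0.46,0,0,1,-0.01,0.46,0,0,1,-0.01,0.46,0,0,1,-0.01,0.46,0,0,1,-0.01,0.46,0,0,1,-0.01,0.46,0,0,1,-0.01,0.46,0,0,1,-0.01,0.46,0,0,-1,-0.01,0.46,0,0,-1,-0.01,0.46,0,0,-1,-0.01,0.46,0,0,-1,-0.01,0.46,0,0,-1]' 40; python3 -m handwheel '[0,0,0,0,-1,0,0,0,0,-1,0,0,0,0,-1]'
```

```text
29 [ 0.492 -0.258] z 0.055 0.068
28 [ 0.49  -0.301] z 0.053 0.07
25 [ 0.488 -0.345] z 0.055 0.07
27 [ 0.486 -0.388] z 0.051 0.071
25 [ 0.438 -0.212] z 0.054 0.07
27 [ 0.435 -0.256] z 0.055 0.071
26 [ 0.433 -0.299] z 0.055 0.073
29 [ 0.432 -0.343] z 0.055 0.073
time_s: 29.42
tool_pos: [0.461, -0.0363, 0.1525]
tcp_rot: [0.0, 1.0, -0.015, 0.0]
force: [1.1, 0.4, 1.3]
opening: 0.0602
time_s: 29.67
tool_pos: [0.4615, -0.0386, 0.1523]
tcp_rot: [0.0, 1.0, -0.015, 0.0]
force: [-0.8, -0.1, -0.3]
opening: 0.0854
```

Every paddle sits about 22 mm to its off side of its pivot. Now I grip the ring.

```bash
python3 -m handwheel '[-0.096,-0.092,0,0,-1,0,0,-0.35,0,-1,0,0,-0.35,0,-1,0,0,-0.35,0,-1,0,0,-0.25,0,-1,0,0,0,0,-1,0,0,0,0,-1]'; python3 -m handwheel '[0,0,0,0,-0.2,0,0,0,0,0.3,0,0,0,0,0.5,0,0,0,0,0.6,0,0,0,0,1,0,0,0,0,1,0,0,0,0,1]'
python3 - <<'E'
from h import *
q=manip.get_state()['tcp_rot'];print(np.degrees(2*np.arctan2(q[2],q[1])))
E
```

```text
time_s: 30.25
tool_pos: [0.4527, -0.0472, 0.0476]
tcp_rot: [-0.0, 1.0, -0.017, -0.001]
force: [0.4, 0.3, 0.4]
opening: 0.0855
time_s: 30.83
tool_pos: [0.454, -0.0464, 0.0496]
tcp_rot: [0.001, 1.0, -0.016, 0.001]
force: [-3.8, -1.5, 11.7]
opening: 0.0484
-1.8248585648956677
```

```bash
python3 -m handwheel '[0,0,0,-0.05,1,0,0,0,-0.05,1,0,0,0,-0.05,1,0,0,0,-0.05,1,0,0,0,-0.05,1,0,0,0,-0.05,1,0,0,0,-0.05,1,0,0,0,-0.05,1,0,0,0,-0.05,1,0,0,0,-0.05,1,0,0,0,0,1,0,0,0,0,1]'; python3 -m handwheel '[0,0,0,0,1,0,0,0,0,1]'
python3 - <<'E'
from h import *
q=manip.get_state()['tcp_rot'];print(np.degrees(2*np.arctan2(q[2],q[1])))
E
python3 -m handwheel '[0,0,0,0,0,0,0,0,0,-1,0,0,0,0,-1,0,0,0.2,0,-1,0,0,0.4,0,-1,0,0,0.45,0,-1,0,0,0.45,0,-1,0,0.45,0.1,0,-1,0,0.45,0.1,0,-1,0,0.5,0,0,-1,0,0.5,0,0,-1,0,0,0,0,-1]'
python3 - <<'E'
from pp import *
grab('top','t9');grab('scene','s9');show('p9')
im=cv2.imread('pics/t9.png')[140:300,80:410];p=cv2.imread('pics/p9.png')
s=cv2.resize(im,(720,349),interpolation=cv2.INTER_CUBIC)
cv2.imwrite('pics/c9.png',np.vstack([s[:328],p[:272]])[:600])
E
```

```text
time_s: 31.83
tool_pos: [0.4526, -0.0455, 0.0495]
tcp_rot: [0.001, 0.858, -0.514, -0.001]
force: [-9.3, 2.3, 16.6]
opening: 0.0488
time_s: 32.0
tool_pos: [0.4525, -0.0455, 0.0495]
tcp_rot: [0.001, 0.858, -0.513, -0.001]
force: [-8.7, 3.0, 16.4]
opening: 0.0486
-61.780537626032036
time_s: 33.0
tool_pos: [0.4538, 0.1144, 0.1855]
tcp_rot: [-0.003, 0.86, -0.51, 0.0]
force: [0.5, 1.3, 1.3]
opening: 0.0856
```

View pics/c9.png

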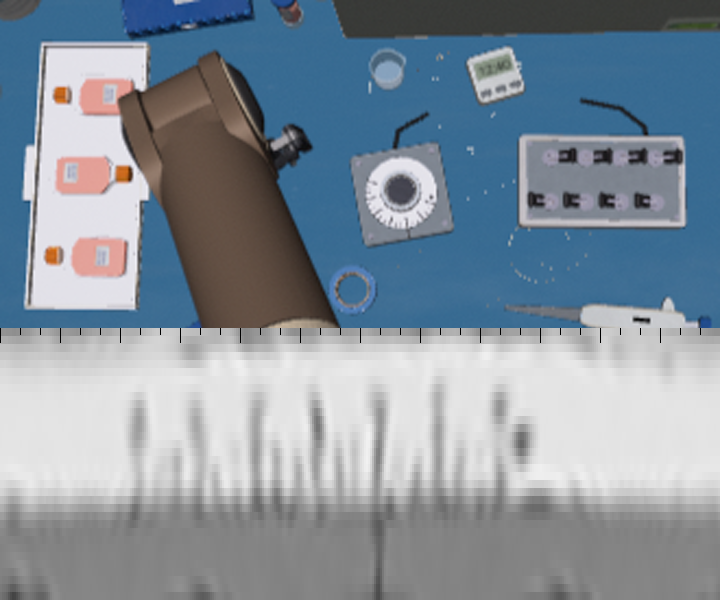

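The ring reads 60: lines 0, 30 and 60 are at columns 498, 438 and 378, and the index is at 378. The flasks lie in the tray, all toggles are over, and the arm is clear. I hand in the job.

```bash
python3 -c "
from workcell import manip
print(manip.close_job(), manip.get_state()['time_s'])"
```

```text
the job is handed in; nothing more can be done
the job is handed in; nothing more can be done
```

The viewer is closed down and the job is handed in, finished about 33 s into the 210 s allowed. I did the steps in the order you gave:

1. **Ring to dark view:** I turned it from about 42.5° to 120°. The top view afterwards showed the 120 line on the index.
2. **Flasks:** Three were present, and all three now lie flat on the tray floor, the same way up as before. None was knocked aside and the grip never slackened.
3. **Lamps:** I swept each row once, front towards +y and rear towards −y. All eight paddles lie over to their off sides. The depth heights of the paddles were too noisy (up to about 73 mm) to give their angle, so I judged this from how far each lies to its off side.
4. **Ring parked:** I turned it back to 60°, and the last picture shows the 60 line on the index.

In the last picture the timer and beaker are where they stood. The arm was clear of everything at hand-in, no check disagreed, and force readings between moves stayed below about 20 N.

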